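Find the clear slot of a drilling jig with a feeler gauge

ROBOT

A 6-joint arm with a two-finger parallel gripper is mounted at the origin on the work surface. World frame = base frame: x ahead of the robot, y to its left, z up, the work surface at z = 0. Lengths are in m, angles in rad, forces in N, time in s.
With the tool pointing down it reaches from about 0.35 to 0.925 m from the base axis. Payload 6.4 kg.
Tool frame: the origin (TCP) lies on the centre line of the jaws, within the pads' length; the fingertips stand 14 mm ahead of it and the grasp point (between the pads) lies 5 mm behind it; z points along the fingers, y is the direction in which the jaws open and shut (so a half turn about z gives the same grasp; the last joint's range is limited). The gripper opens to 85 mm and grips with 20 to 120 N. Pads are 22 mm wide; open, the fingers measure 114 mm over their backs; the gripper's body (76 mm by 85 mm) begins 54 mm behind the grasp point. The pads swing forward as they close: fully open they stand 13 mm farther back than shut.
Start: joints at [-1.288, 0.245, 1.558, -0, 1.339, -0.174], TCP at [0.287, -0.583, 0.245] pointing down, gripper open.
Joint ranges: [-3.13, 3.13], [-1.02, 2.26], [0.13, 2.54], [-0.95, 4.09], [0.21, 2.88], [-2.74, 2.74]. Speed limits (rad/s): [2.57, 2.57, 3.14, 3.14, 3.14, 3.14].

INTERFACE

Orientations are given as [roll, pitch, yaw] about the fixed x, y, z axes, in that order (R = Rz(yaw) Ry(pitch) Rx(roll)).
In Python, from cell import telemetry, imaging, bot gives the robot as it stands.
- The arm moves only by the tool step_arm, never from a script. Its argument "series" is a list of rows, each a list of 3 entries, a list of its own where there are three numbers: the turn, a rotation vector about the world's x, y, z in degrees, then the shift along the world's x, y, z in m, then the closure in counts, from 0 (fully open) to 255 (shut). A call has 1 to 8 rows; each row shifts and turns the commanded pose from where the row before left it; what a row does not reach is not made up. A row lasts 1/10 s, in which the tool goes at most 50 mm and 8.59 degrees, less where a joint would pass 70% of its speed; a pose out of reach is approached as far as the arm can. A call with a gripper value outside its range is refused whole. The fingers move at their own pace and stop on an object; the grip force is fixed at half the most. Time passes only in rows, so rows that do not move let the fingers close. It gives the time, the measured TCP pose, the force and the opening at its end, in the units of the state.
- telemetry.observe(): the state, without advancing time (a new reading comes with each control period).
- imaging.grab_frame(name): name is "scene" or "top" or "wrist"; returns the picture (420x560x3 uint8, blue, green, red); there is no depth.
- imaging.camera_params(name): a dict with "K" (3x3 intrinsics, pixels), "R" (3x3) and "t" (3): a world point X has camera coordinates R X + t. Camera axes: x right, y down, z forward; pixel columns grow to the right and rows downward; lengths in m; the calibration is good to about 2 mm. A picture is of the moment at which its call begins: read the wrist's pose just before it. camera_params takes no time and is no camera call; for the wrist camera it gives the pose at the moment of the call.
- bot.sign_off(): hands the job in, once; it reports no verdict.
The state is a dict: "time_s": time; "qpos": joint angles; "joint_velocities": joint speeds; "joint_torque": joint torques, N m; "eef_pos": TCP position; "orientation": TCP orientation; "wrist_force": force on the tool from outside, world axes, zero at the start; "ft_torque": the same for the moment, N m; "finger_gap": opening from 0.0 (shut) to 1.0 (fully open).
Only numpy, scipy, OpenCV 4.12 (cv2) and the standard library are available. Lean on these libraries where they do the work, as an engineer would, in place of code of your own. Each camera call takes 0.05 s, during which the arm holds its last target. There are 200 camera calls.

TASK

Take the feeler gauge out of its wooden rest and gently slide its blade into the slots of the drilling jig, by feel, until you find the one slot where it goes all the way down instead of jamming on a broken shim. Leave the gauge standing there, fully home with the handle flush on the jig, and let go; never force it where it jams, and leave the other things on the bench alone.

Things in the scene. Friction and masses are not known exactly. Their poses are not given: they have to be found in the camera images.
- gauge: Feeler gauge, loose, about 90 g: black handle block 34 mm (x) x 16 mm (y) x 46 mm high (z), under it a stiff steel blade 22 mm wide (x), 5 mm thick (y), reaching 48 mm down. A half turn changes nothing. Origin: centre of the handle's flat underside (shoulder) where the blade begins; z up. Starts in the rest, shoulder on its top. Grip across the 16 mm, low on the handle.
- gauge_tip (a point): centre of the blade's lower end, 48 mm below the gauge's origin
- rest: fixed wooden block 70 x 50 x 60 mm high with one open slot 30 (x) x 9 (y) mm in the middle of its top, in which the gauge stands at the start. Origin under its centre; axes as the gauge's.
- jig: Fixed aluminium drilling jig, a bar 76 mm (x) x 214 mm (y) x 66 mm high with four equal slots cut down into its flat top in a row along its y, 48 mm apart. Each slot is 26 mm (x) x 8 mm (y) with a 1.5 mm bevel at the mouth. Three slots hold a piece of broken shim at the bottom, one is clear; which one changes at every start and is told only by feel. Origin under the jig's centre.
- slot1 (a point): centre of the mouth of slot 1 of 4 (slot 1 at the jig's -y end), level with the jig's flat top; axes as the jig's: x along the blade's width, y across the gap, z up. In every slot a sprung cheek on the +y side slopes into the gap, 2 to 22 mm down: it presses the blade sideways with 4 to 7 N, so that even a fitting blade drags with about 2 to 6 N and must be pushed
- slot2 (a point): centre of the mouth of slot 2 of 4 (slot 1 at the jig's -y end), level with the jig's flat top; axes as the jig's: x along the blade's width, y across the gap, z up. In a fouled slot the blade jams 31 to 39 mm down, on a springy floor that gives at most 4 mm (2.5 N at once, then 3 N per mm) and then is solid
- slot3 (a point): centre of the mouth of slot 3 of 4 (slot 1 at the jig's -y end), level with the jig's flat top; axes as the jig's: x along the blade's width, y across the gap, z up. In the clear slot the blade goes down its full 48 mm, until the shoulder meets the jig's top
- slot4 (a point): centre of the mouth of slot 4 of 4 (slot 1 at the jig's -y end), level with the jig's flat top; axes as the jig's: x along the blade's width, y across the gap, z up
- screwdriver: bystander, leave alone: screwdriver lying on the bench, left front
- chuck_key: bystander, leave alone: small T-shaped steel chuck key lying near the front, 70 x 60 mm
- tape: bystander, leave alone: roll of tape lying flat behind the jig, 100 mm across, 25 mm high
- glue: bystander, leave alone: white glue bottle, 100 mm high, behind the jig
- screw_tray: bystander, leave alone: open blue tray 100 x 140 x 35 mm, right rear
- offcut: bystander, leave alone: wood offcut 140 x 60 x 22 mm, left of the jig
- hammer: bystander, leave alone: hammer lying at the left
There are look-alikes about, which are no part of the job. Of the things shaped like the gauge, the black one is meant. Leave any red look-alike of the rest alone.

How it is judged:
On the way, in this order (a step that is already met when the one before it is completed fails the run):
1. the gauge is drawn out of its rest (z of gauge_tip in the frame of rest above 0.062 m), for 0.1 s.
2. the blade is slid more than 10 mm into a slot of the jig (((horizontal distance between gauge_tip and slot1 below 0.008 m and z of gauge_tip in the frame of slot1 below -0.01 m) or (horizontal distance between gauge_tip and slot2 below 0.008 m and z of gauge_tip in the frame of slot2 below -0.01 m) or (horizontal distance between gauge_tip and slot3 below 0.008 m and z of gauge_tip in the frame of slot3 below -0.01 m) or (horizontal distance between gauge_tip and slot4 below 0.008 m and z of gauge_tip in the frame of slot4 below -0.01 m))), for 0.1 s.
At the end, for the whole second after the job is handed in: The gauge stands upright (within 0.1 rad) in the clear slot, its handle's underside within 3 mm of the jig's top and within 6 mm of the slot's centre, at rest and released (((horizontal distance between gauge and slot1 below 0.006 m and z of gauge in the frame of slot1 below 0.003 m) or (horizontal distance between gauge and slot2 below 0.006 m and z of gauge in the frame of slot2 below 0.003 m) or (horizontal distance between gauge and slot3 below 0.006 m and z of gauge in the frame of slot3 below 0.003 m) or (horizontal distance between gauge and slot4 below 0.006 m and z of gauge in the frame of slot4 below 0.003 m)) and angle between gauge's own z axis and vertical below 0.1 rad and linear speed of gauge below 0.02 m/s and contact force between gauge and the fingers below 0.1 N); the robot touches nothing.
It fails at once if the forces on the jig add up to more than 35 N (the cheek and wall make up to about 12 N of it) (contact force between jig and anything else above 35 N).
It fails at once if a bystander is pushed more than 30 mm from its place (distance of any of screwdriver, chuck_key, tape, glue, screw_tray, offcut, hammer from where it was at the start of the episode above 0.03 m).
It also fails if it takes over 54 s, if anything falls off the work surface, if the arm or the gripper's body presses on something with over 40 N, if the wrist force passes 120 N, or if a joint passes its speed limit or range.

## Working session

There is one attempt and no reset: what is moved stays moved. The work goes in short steps, Python scripts to look and compute and a tool call to move; the robot and the scene stay as the last step left them, time stands still between calls to the robot, and variables do not carry over. Pictures are saved under pics/ and viewed, about 8 in all and at most 12, crops included, and the job is handed in when it is done.

Besides the shell and the picture viewer there is one more tool, called after "Call:" as name(argument=value, ...) on one line, values as JSON. step_arm: Moves the arm, as the interface text tells. Its arguments: {"type":"object","properties":{"series":{"type":"array","items":{"type":"array"}}},"required":["series"]}

```bash
mkdir -p pics
python3 - <<'E'
from cell import telemetry, imaging
import cv2,numpy as np
print(telemetry.observe())
for n in("top","scene"):
    p=imaging.camera_params(n);print(n,np.round(p["K"],1).tolist(),np.round(p["R"],3).tolist(),np.round(p["t"],3).tolist())
    cv2.imwrite(f"pics/{n}0.png",imaging.grab_frame(n))
E
```

```text
{'time_s': 0.0, 'qpos': array([-1.28811829e+00,  2.45838720e-01,  1.55903491e+00,  2.05930616e-05,
        1.33868468e+00, -1.74115949e-01]), 'joint_velocities': array([ 1.09145214e-04,  1.10045789e-03, -2.16868430e-05, -1.01173676e-03,
        3.35651016e-05,  3.63044459e-04]), 'joint_torque': array([-1.45058589e-04, -4.29514325e+01, -3.26123178e+01, -1.42637264e-04,
        5.36599226e-03,  1.08091658e-06]), 'eef_pos': array([ 0.28654612, -0.58283358,  0.2441533 ]), 'orientation': array([-3.13966020e+00, -3.60252450e-04,  4.56788879e-01]), 'wrist_force': array([ 0.23473382, -0.30232839,  0.1579055 ]), 'ft_torque': array([-0.00264856,  0.02427845,  0.01377595]), 'finger_gap': 1.0045162149050624}
top [[507.2, 0.0, 275.4], [0.0, 507.2, 208.0], [0.0, 0.0, 1.0]] [[0.014, -1.0, 0.014], [-0.985, -0.016, -0.171], [0.171, -0.012, -0.985]] [0.011, 0.543, 1.363]
scene [[530.0, 0.0, 285.6], [0.0, 530.0, 210.2], [0.0, 0.0, 1.0]] [[0.401, 0.916, -0.01], [0.665, -0.299, -0.684], [-0.63, 0.268, -0.729]] [-0.237, -0.302, 1.63]
```

View pics/top0.png

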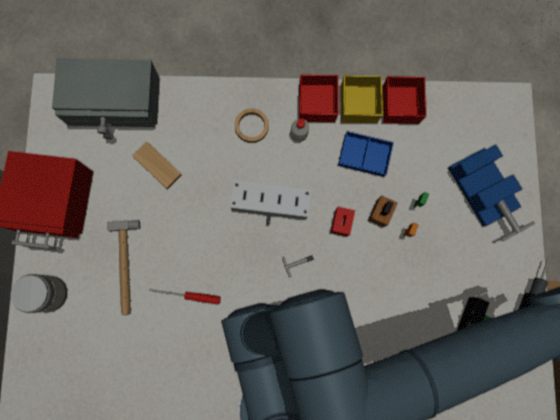

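View pics/scene0.png

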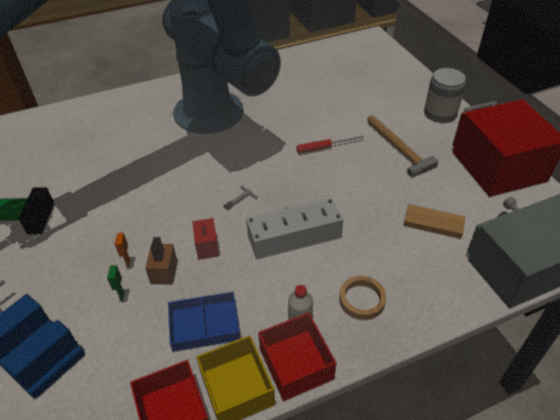

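The top view shows a black gauge in a brown rest at (384,210), which fits the description. The look-alikes are the red rest at (343,221), the green gauge at (423,199) and the orange gauge at (412,230). The jig is at (271,199). I'll confirm with an enlarged crop and take measurements.

```bash
cat > h.py <<'E'
from cell import telemetry, imaging
import cv2,numpy as np
def ray(p,uv,z):
    R,t,K=map(np.array,(p["R"],p["t"],p["K"])); c=-R.T@t
    d=R.T@np.linalg.solve(K,[uv[0],uv[1],1.]); return c+d*(z-c[2])/d[2]
E
python3 - <<'E'
from h import *
im=cv2.imread("pics/top0.png");p=imaging.camera_params("top")
c=cv2.resize(im[165:255,220:440],None,fx=3.6,fy=3.6,interpolation=cv2.INTER_CUBIC);cv2.imwrite("pics/crop1.png",c)
hsv=cv2.cvtColor(im,cv2.COLOR_BGR2HSV)
g=hsv[...,2]
m=np.zeros_like(g);m[180:216,232:312]=(g[180:216,232:312]<90)*255
n,l,s,ce=cv2.connectedComponentsWithStats(m)
for i in range(1,n):
    if s[i,4]>3: print("dark",s[i],ce[i].round(1),ray(p,ce[i],.066).round(4))
m=np.zeros_like(g);m[190:232,362:404]=((hsv[...,1]>90)&(g>50))[190:232,362:404]*255
k=cv2.findContours(m,0,2)[0];k=max(k,key=cv2.contourArea);r=cv2.minAreaRect(k);print("rest",r)
for q in cv2.boxPoints(r):print(ray(p,q,.06).round(3))
E
```

```text
dark [236 184   2   2   4] [236.5 184.5] [0.6033 0.1277 0.066 ]
dark [243 191   3   8  20] [244.2 194.9] [0.5744 0.1058 0.066 ]
dark [260 193   4   9  20] [261.6 197.1] [0.5691 0.0578 0.066 ]
dark [278 195   3   9  22] [279.  198.9] [0.5648 0.01   0.066 ]
dark [295 197   3   9  21] [296.1 201.5] [ 0.5584 -0.0374  0.066 ]
dark [233 202   2   2   4] [233.5 202.5] [0.5527 0.1346 0.066 ]
dark [232 208  63   8 186] [258.1 212.3] [0.5266 0.0667 0.066 ]
rest ((383.49139404296875, 209.8534393310547), (18.64551544189453, 25.079532623291016), 23.198591232299805)
[ 0.518 -0.241  0.06 ]
[ 0.583 -0.27   0.06 ]
[ 0.563 -0.317  0.06 ]
[ 0.498 -0.288  0.06 ]
```

View pics/crop1.png

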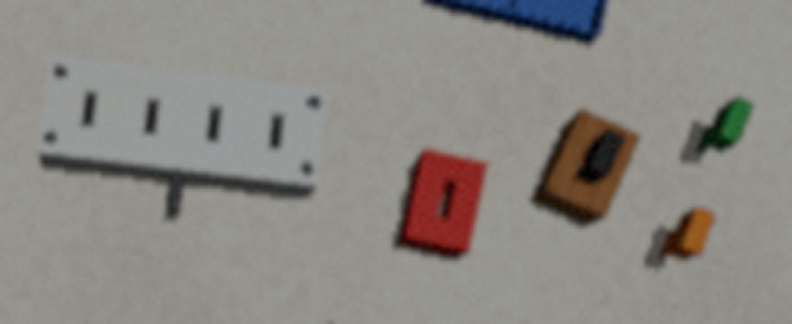

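Confirmed: the black gauge stands in the brown rest at about (601,155) in the crop. Its width axis is at about -24°, and the jig's is at about -6.4°. I'll move above the rest and measure from near.

Call:
step_arm(series=[[[0,0,-6.3],[0.032,0.038,0],0],[[0,0,-6.3],[0.032,0.038,0],0],[[0,0,-6.3],[0.032,0.038,0],0],[[0,0,-6.3],[0.032,0.038,0],0],[[0,0,-6.3],[0.032,0.038,0],0],[[0,0,-6.3],[0.032,0.038,0],0],[[0,0,-6.3],[0.032,0.038,0],0],[[0,0,-6.3],[0.032,0.038,0],0]])

```text
time_s: 0.9
eef_pos: [0.5435, -0.2774, 0.2449]
orientation: [-3.142, 0.001, -0.427]
wrist_force: [0.5, -1.0, 0.9]
finger_gap: 1.003
```

Run:
```python
from h import *
s=telemetry.observe();print(s["time_s"],s["eef_pos"],np.degrees(s["orientation"]),s["qpos"])
p=imaging.camera_params("wrist");im=imaging.grab_frame("wrist");cv2.imwrite("pics/w1.png",im)
np.savez("w1.npz",**{k:np.array(p[k]) for k in "KRt"})
print(p)
```

```text
0.9 [ 0.54352255 -0.27743082  0.24491261] [-1.79995227e+02  3.26787933e-02 -2.44885205e+01] [-6.57521068e-01  1.54305144e-01  1.66337793e+00 -5.04992374e-05
  1.32448391e+00  1.34069292e+00]
{'K': array([[290.66310757,   0.        , 275.05037769],
       [  0.        , 290.66310757, 204.92695101],
       [  0.        ,   0.        ,   1.        ]]), 'R': array([[-4.14274132e-01, -9.10152124e-01, -2.32592991e-04],
       [-8.77347888e-01,  3.99274603e-01,  2.66158740e-01],
       [-2.42152074e-01,  1.10466746e-01, -9.63929184e-01]]), 't': array([-0.02623977,  0.55189189,  0.53984242])}
```

View pics/w1.png

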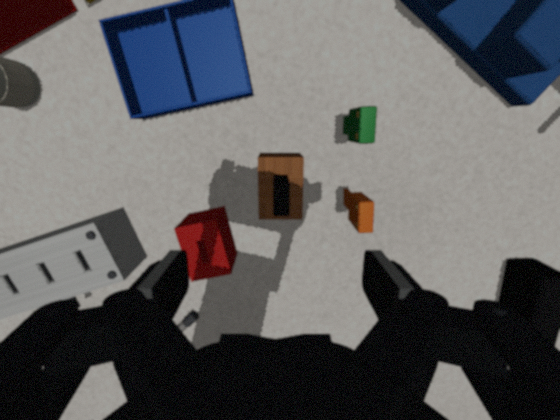

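The wrist view shows the rest at (281,187), with the black gauge at (281,195) nearly square to the image. Next I'll measure it.

Run:
```python
from h import *
im=cv2.imread("pics/w1.png");p=np.load("w1.npz")
print("cam",-p["R"].T@p["t"])
hsv=cv2.cvtColor(im,cv2.COLOR_BGR2HSV)
sub=im[140:235,245:325];cv2.imwrite("pics/c2.png",cv2.resize(sub,None,fx=6,fy=6,interpolation=cv2.INTER_CUBIC))
m=np.zeros(im.shape[:2],np.uint8);m[145:230,250:312]=((hsv[...,1]>100)&(hsv[...,2]>45))[145:230,250:312]*255
k=max(cv2.findContours(m,0,2)[0],key=cv2.contourArea);r=cv2.minAreaRect(k);print("rest",r)
d=np.zeros_like(m);d[160:218,266:300]=(hsv[160:218,266:300,2]<45)*255
k=max(cv2.findContours(d,0,2)[0],key=cv2.contourArea);r=cv2.minAreaRect(k);print("g",r)
for q in cv2.boxPoints(r):print(q,ray(p,q,.106).round(4),ray(p,q,.06).round(4))
```

```text
cam [ 0.60405469 -0.30387324  0.37347291]
rest ((280.0, 186.0), (64.0, 44.0), 90.0)
g ((281.0, 195.5), (41.0, 18.0), 90.0)
[272. 175.] [ 0.5643 -0.2826  0.106 ] [ 0.5574 -0.2789  0.06  ]
[290. 175.] [ 0.5573 -0.2978  0.106 ] [ 0.5493 -0.2967  0.06  ]
[290. 216.] [ 0.5208 -0.2818  0.106 ] [ 0.5065 -0.278   0.06  ]
[272. 216.] [ 0.528 -0.266  0.106] [ 0.5149 -0.2594  0.06  ]
```

View pics/c2.png

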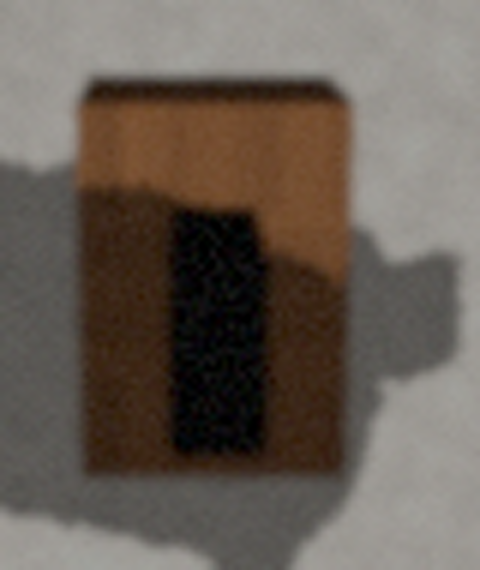

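Call:
step_arm(series=[[[0,0,0],[-0.0045,-0.0036,0],90],[[0,0,0],[0,0,-0.04],90],[[0,0,0],[0,0,-0.04],90],[[0,0,0],[0,0,-0.03],90],[[0,0,0],[0,0,-0.02],90],[[0,0,0],[0,0,-0.02],90],[[0,0,0],[0,0,-0.017],90],[[0,0,0],[0,0,0],90]])

```text
time_s: 1.75
eef_pos: [0.536, -0.2825, 0.0753]
orientation: [-3.14, 0.006, -0.424]
wrist_force: [-0.4, -0.2, 0.0]
finger_gap: 0.648
```

Call:
step_arm(series=[[[0,0,0],[0,0,0],150],[[0,0,0],[0,0,0],180],[[0,0,0],[0,0,0],210],[[0,0,0],[0,0,0],230],[[0,0,0],[0,0,0],255],[[0,0,0],[0,0,0],255],[[0,0,0],[0,0,0],255]])

```text
time_s: 2.45
eef_pos: [0.5391, -0.2836, 0.0799]
orientation: [3.141, -0.002, -0.423]
wrist_force: [-0.9, 0.5, 5.9]
finger_gap: 0.181
```

Call:
step_arm(series=[[[0,0,0],[0,0,0.01],255],[[0,0,0],[0,0,0.01],255],[[0,0,0],[0,0,0.02],255],[[0,0,0],[0,0,0.03],255],[[0,0,0],[0,0,0.03],255],[[0,0,0],[0,0,0],255],[[0,0,0],[0,0,0],255]])

```text
time_s: 3.15
eef_pos: [0.5384, -0.283, 0.1791]
orientation: [3.141, -0.002, -0.423]
wrist_force: [-0.2, 0.1, -1.9]
finger_gap: 0.178
```

Run:
```python
from h import *
s=telemetry.observe();print(s["time_s"],s["eef_pos"],np.degrees(s["orientation"]),s["wrist_force"],s["finger_gap"])
p=imaging.camera_params("wrist");im=imaging.grab_frame("wrist");cv2.imwrite("pics/w2.png",im)
np.savez("w2.npz",**{k:np.array(p[k]) for k in "KRt"})
```

```text
3.15 [ 0.53842543 -0.28304936  0.17914704] [ 1.79980533e+02 -8.95427682e-02 -2.42225750e+01] [-0.19268732  0.14864991 -1.87548348] 0.17841628497954856
```

View pics/w2.png

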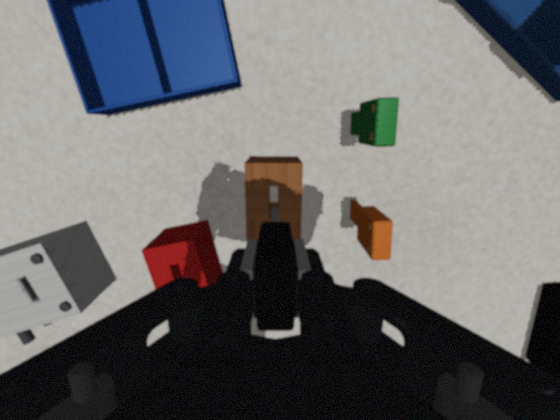

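Run:
```python
from h import *
im=cv2.imread("pics/w2.png");p=np.load("w2.npz");K,R,t=p["K"],p["R"],p["t"]
def proj(X):
    c=K@(R@np.array(X)+t);return (c[:2]/c[2]).round(1)
yaw=np.radians(-24.2);ex=np.array([np.cos(yaw),np.sin(yaw),0]);ey=np.array([-np.sin(yaw),np.cos(yaw),0]);c0=np.array([.5384,-.283,0])
for z in (.112,.16,.206):
  for a in (-.011,0,.011): print(z,a,proj(c0+a*ex+[0,0,z]))
hsv=cv2.cvtColor(im,cv2.COLOR_BGR2HSV)
for r in range(176,232,4): print(r,hsv[r,254:296:2,2].tolist())
print(hsv[180:232:4,274,1])
```

```text
0.112 -0.011 [276.4 236. ]
0.112 0 [276.4 221.5]
0.112 0.011 [276.4 206.6]
0.16 -0.011 [276.8 267.5]
0.16 0 [276.8 249.3]
0.16 0.011 [276.9 230.5]
0.206 -0.011 [277.5 320.7]
0.206 0 [277.6 296.9]
0.206 0.011 [277.6 271.9]
176 [132, 139, 139, 135, 131, 129, 130, 128, 132, 134, 132, 134, 129, 129, 127, 126, 127, 134, 136, 135, 136]
180 [77, 81, 84, 78, 70, 72, 68, 67, 75, 89, 103, 127, 126, 130, 129, 126, 126, 134, 134, 137, 137]
184 [70, 74, 70, 71, 71, 67, 72, 71, 71, 73, 71, 72, 70, 72, 75, 91, 111, 131, 133, 134, 135]
188 [66, 69, 67, 66, 66, 67, 69, 65, 93, 109, 106, 98, 77, 66, 63, 73, 69, 78, 100, 127, 130]
192 [63, 67, 65, 65, 66, 63, 68, 68, 92, 105, 104, 105, 80, 64, 63, 67, 66, 68, 63, 65, 83]
196 [67, 66, 69, 68, 68, 71, 69, 66, 91, 105, 106, 100, 80, 64, 68, 69, 66, 66, 68, 68, 64]
200 [67, 72, 70, 70, 70, 69, 73, 64, 89, 99, 103, 104, 78, 69, 73, 74, 71, 77, 71, 72, 65]
204 [69, 70, 67, 70, 70, 68, 69, 57, 53, 54, 52, 55, 59, 69, 69, 70, 71, 67, 71, 71, 69]
208 [67, 64, 68, 68, 66, 68, 66, 62, 50, 55, 52, 58, 57, 70, 70, 64, 66, 71, 70, 70, 68]
212 [72, 73, 70, 66, 70, 69, 69, 61, 49, 55, 53, 52, 58, 68, 71, 71, 69, 72, 72, 72, 71]
216 [70, 71, 71, 73, 73, 70, 74, 62, 53, 51, 52, 50, 58, 70, 71, 73, 75, 71, 75, 74, 77]
220 [67, 76, 77, 68, 70, 65, 61, 63, 60, 51, 51, 54, 50, 63, 64, 62, 64, 68, 68, 71, 70]
224 [68, 72, 74, 53, 28, 11, 3, 16, 17, 17, 9, 9, 24, 3, 0, 11, 8, 18, 56, 72, 75]
228 [66, 73, 71, 41, 4, 13, 13, 8, 13, 7, 13, 12, 11, 16, 12, 8, 4, 23, 43, 67, 69]
[149 144  17  12  19  20 147  39  10  20  10 113  20]
```

Run:
```python
from h import *
im=cv2.imread("pics/w2.png");p=np.load("w2.npz");K,R,t=p["K"],p["R"],p["t"]
c=cv2.resize(im[175:345,225:325],None,fx=3.5,fy=3.5,interpolation=cv2.INTER_CUBIC)
c=np.clip(255*(c/255.)**.45,0,255).astype(np.uint8);cv2.imwrite("pics/c3.png",c)
def proj(X):
    c=K@(R@np.array(X)+t);return (c[:2]/c[2]).round(1)
yaw=np.radians(-24.2);ex=np.array([np.cos(yaw),np.sin(yaw),0]);c0=np.array([.539,-.281,0])
for z,a in ((.06,.015),(.06,-.015),(.06,.035),(.0,.035),(0,.015)):print(z,a,proj(c0+a*ex+[0,0,z]))
```

```text
0.06 0.015 [273.8 186.3]
0.06 -0.015 [273.8 219.2]
0.06 0.035 [273.7 163.2]
0.0 0.035 [274. 156.]
0 0.015 [274.  174.9]
```

View pics/c3.png

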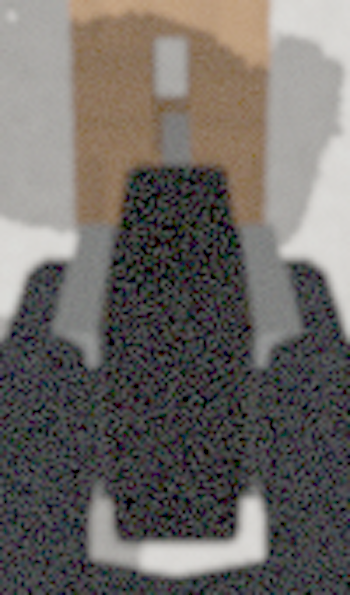

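The enlarged view shows the blade end at about (275,207) and the shoulder at about (276,222), matching the prediction. The gauge is held straight, with its origin 20 mm below the TCP. I'll move to hover over the nearest slot.

Call:
step_arm(series=[[[0,0,2.55],[0.003,0.035,0],255],[[0,0,2.55],[0.003,0.035,0],255],[[0,0,2.55],[0.003,0.035,0],255],[[0,0,2.55],[0.003,0.035,0],255],[[0,0,2.55],[0.003,0.035,0],255],[[0,0,2.55],[0.003,0.035,0],255],[[0,0,2.55],[0.002,0.035,0],255],[[0,0,0],[0,0,0],255]])

```text
time_s: 4.0
eef_pos: [0.5568, -0.0342, 0.1761]
orientation: [-3.14, 0.004, -0.106]
wrist_force: [0.0, -1.1, -1.1]
finger_gap: 0.176
```

Call:
step_arm(series=[[[0,0,0],[0,0,0],255],[[0,0,0],[0,0,0],255]])

```text
time_s: 4.2
eef_pos: [0.5577, -0.0386, 0.1773]
orientation: [-3.142, 0.002, -0.112]
wrist_force: [0.5, -0.4, -0.3]
finger_gap: 0.185
```

Run:
```python
from h import *
s=telemetry.observe();print(s["time_s"],s["eef_pos"],np.degrees(s["orientation"]),s["wrist_force"],s["finger_gap"])
p=imaging.camera_params("wrist");im=imaging.grab_frame("wrist");cv2.imwrite("pics/w3.png",im)
np.savez("w3.npz",**{k:np.array(p[k]) for k in "KRt"})
K,R,t=map(np.array,(p["K"],p["R"],p["t"]))
for X in ((.5584,-.0374),(.5648,.010),(.5691,.0578),(.5744,.1058)):
    c=K@(R@np.array([*X,.066])+t);print((c[:2]/c[2]).round(1))
```

```text
4.2 [ 0.55768298 -0.03855504  0.17727427] [-1.79999797e+02  1.01901945e-01 -6.43046294e+00] [ 0.5291632  -0.39283769 -0.34142397] 0.1845502027028732
[275.2 204.4]
[219.3 203.2]
[163.3 204.4]
[106.9 204.5]
```

View pics/w3.png

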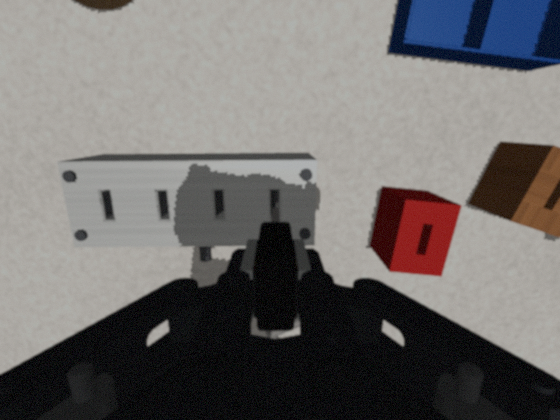

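The wrist view shows slots at about (108,205), (163,205), (219,203) and (275,200), close to the predictions. Next I'll fit them precisely.

Run:
```python
from h import *
im=cv2.imread("pics/w3.png");p=np.load("w3.npz");g=cv2.cvtColor(im,cv2.COLOR_BGR2GRAY)
P=[]
for u,th in((108,100),(163,100),(219,58)):
    s=g[183:226,u-16:u+17]
    if u==108: pass
    m=(s<th).astype(np.uint8)
    n,l,st,ce=cv2.connectedComponentsWithStats(m);i=1+np.argmax(st[1:,4])
    x,y,w,h,a=st[i];c=(x+u-16+(w-1)/2,y+183+(h-1)/2)
    q=ray(p,c,.066);P.append(q[:2]);print(u,w,h,a,np.round(c,1),q.round(4),"medianV",np.median(s))
    e=[ray(p,(c[0],c[1]+k*h/2),.066) for k in(-1,1)];f=[ray(p,(c[0]+k*w/2,c[1]),.066) for k in(-1,1)]
    print("len",np.linalg.norm(e[0]-e[1]).round(4),"wid",np.linalg.norm(f[0]-f[1]).round(4))
P=np.array(P);d=(P[0]-P[2])/2;print("pitch",np.linalg.norm(d),"ang",np.degrees(np.arctan2(-d[0],d[1])))
print("A est",P.mean(0)-2*.048*d/np.linalg.norm(d))
# jig ends via bright plate extents at row ~200
print(g[200,262:290].tolist())
```

```text
108 13 30 256 [107.  204.5] [0.5744 0.1057 0.066 ] medianV 154.0
len 0.027 wid 0.0111
163 11 28 251 [163.  204.5] [0.569  0.0581 0.066 ] medianV 152.0
len 0.025 wid 0.0094
219 10 26 209 [218.5 202.5] [0.5655 0.0106 0.066 ] medianV 88.0
len 0.023 wid 0.0085
pitch 0.04777703231575357 ang -5.347898770288512
A est [ 0.56066414 -0.03748371]
[88, 91, 88, 89, 92, 88, 85, 77, 54, 38, 21, 25, 29, 27, 33, 36, 49, 68, 81, 87, 86, 89, 92, 88, 88, 89, 89, 89]
```

Call:
step_arm(series=[[[0,0,0],[0.0015,0.0012,-0.012],255],[[0,0,0],[0,0,-0.012],255],[[0,0,0],[0,0,-0.01],255],[[0,0,0],[0,0,-0.003],255],[[0,0,0],[0,0,0],255],[[0,0,0],[0,0,0],255],[[0,0,0],[0,0,0],255]])

```text
time_s: 4.95
eef_pos: [0.5601, -0.0369, 0.1419]
orientation: [3.141, -0.001, -0.111]
wrist_force: [-0.7, -0.2, -0.3]
finger_gap: 0.175
```

Call:
step_arm(series=[[[0,0,0],[-0.0005,0,-0.003],255],[[0,0,0],[0,0,-0.003],255],[[0,0,0],[0,0,-0.002],255],[[0,0,0],[0,0,-0.002],255],[[0,0,0],[0,0,0],255],[[0,0,0],[0,0,0],255]])

```text
time_s: 5.55
eef_pos: [0.5591, -0.0368, 0.1312]
orientation: [3.142, 0.0, -0.111]
wrist_force: [-0.7, -1.3, -0.9]
finger_gap: 0.184
```

Call:
step_arm(series=[[[0,0,0],[0,0,-0.0015],255],[[0,0,0],[0,0,-0.0015],255],[[0,0,0],[0,0,-0.0015],255],[[0,0,0],[0,0,-0.0015],255],[[0,0,0],[0,0,0],255],[[0,0,0],[0,0,0],255]])

```text
time_s: 6.15
eef_pos: [0.5596, -0.0373, 0.1256]
orientation: [3.141, -0.001, -0.111]
wrist_force: [1.1, -3.9, 0.9]
finger_gap: 0.176
```

Call:
step_arm(series=[[[0,0,0],[0,0,-0.002],255],[[0,0,0],[0,0,-0.002],255],[[0,0,0],[0,0,-0.002],255],[[0,0,0],[0,0,-0.002],255],[[0,0,0],[0,0,-0.002],255],[[0,0,0],[0,0,0],255],[[0,0,0],[0,0,0],255]])

```text
time_s: 6.85
eef_pos: [0.5592, -0.0369, 0.115]
orientation: [3.141, -0.0, -0.111]
wrist_force: [0.7, -5.7, 1.8]
finger_gap: 0.183
```

Call:
step_arm(series=[[[0,0,0],[0,0,-0.002],255],[[0,0,0],[0,0,-0.002],255],[[0,0,0],[0,0,-0.002],255],[[0,0,0],[0,0,-0.002],255],[[0,0,0],[0,0,-0.002],255],[[0,0,0],[0,0,0],255],[[0,0,0],[0,0,0],255]])

```text
time_s: 7.55
eef_pos: [0.5588, -0.0369, 0.1044]
orientation: [3.141, 0.001, -0.111]
wrist_force: [0.2, -5.7, 0.9]
finger_gap: 0.179
```

Call:
step_arm(series=[[[0,0,0],[0,0,-0.001],255],[[0,0,0],[0,0,-0.001],255],[[0,0,0],[0,0,-0.001],255],[[0,0,0],[0,0,0],255],[[0,0,0],[0,0,0],255]])

```text
time_s: 8.05
eef_pos: [0.5588, -0.0369, 0.1016]
orientation: [3.141, 0.001, -0.111]
wrist_force: [-0.2, -5.3, 0.8]
finger_gap: 0.184
```

Call:
step_arm(series=[[[0,0,0],[0,0,-0.001],255],[[0,0,0],[0,0,-0.001],255],[[0,0,0],[0,0,0],255],[[0,0,0],[0,0,0],255]])

```text
time_s: 8.45
eef_pos: [0.5588, -0.0369, 0.0996]
orientation: [3.141, 0.001, -0.111]
wrist_force: [-0.6, -5.5, 0.0]
finger_gap: 0.182
```

Call:
step_arm(series=[[[0,0,0],[0,0,-0.001],255],[[0,0,0],[0,0,-0.001],255],[[0,0,0],[0,0,0],255],[[0,0,0],[0,0,0],255]])

```text
time_s: 8.85
eef_pos: [0.5588, -0.0369, 0.0976]
orientation: [3.141, 0.001, -0.111]
wrist_force: [-0.6, -5.7, 0.7]
finger_gap: 0.176
```

Call:
step_arm(series=[[[0,0,0],[0,0,-0.001],255],[[0,0,0],[0,0,-0.001],255],[[0,0,0],[0,0,0],255],[[0,0,0],[0,0,0],255]])

```text
time_s: 9.25
eef_pos: [0.5588, -0.0369, 0.0956]
orientation: [3.141, 0.001, -0.111]
wrist_force: [-0.9, -5.7, 1.5]
finger_gap: 0.182
```

Call:
step_arm(series=[[[0,0,0],[0,0,-0.001],255],[[0,0,0],[0,0,-0.001],255],[[0,0,0],[0,0,0],255],[[0,0,0],[0,0,0],255]])

```text
time_s: 9.65
eef_pos: [0.5589, -0.0369, 0.0938]
orientation: [3.141, 0.001, -0.111]
wrist_force: [0.5, -6.0, 1.7]
finger_gap: 0.182
```

Call:
step_arm(series=[[[0,0,0],[0,0,-0.001],255],[[0,0,0],[0,0,-0.001],255],[[0,0,0],[0,0,0],255],[[0,0,0],[0,0,0],255]])

```text
time_s: 10.05
eef_pos: [0.5591, -0.0369, 0.0925]
orientation: [3.141, 0.001, -0.111]
wrist_force: [-2.3, -4.9, 6.3]
finger_gap: 0.18
```

Call:
step_arm(series=[[[0,0,0],[0,0,-0.001],255],[[0,0,0],[0,0,0],255],[[0,0,0],[0,0,0],255]])

```text
time_s: 10.35
eef_pos: [0.5592, -0.0369, 0.0918]
orientation: [3.141, 0.001, -0.111]
wrist_force: [-3.1, -4.3, 7.7]
finger_gap: 0.181
```

Slot A is jammed: force rises steadily about 6 mm short of home. I'll withdraw and try slot B.

Call:
step_arm(series=[[[0,0,0],[0,0,0.006],255],[[0,0,0],[0,0,0.012],255],[[0,0,0],[0,0,0.012],255],[[0,0,0],[0,0,0.012],255],[[0,0,0],[0,0,0.009],255],[[0,0,0],[0,0,0.004],255],[[0,0,0],[0,0,0],255]])

```text
time_s: 11.05
eef_pos: [0.5595, -0.0361, 0.1467]
orientation: [-3.141, -0.001, -0.111]
wrist_force: [-0.2, 0.5, -0.8]
finger_gap: 0.18
```

Call:
step_arm(series=[[[0,0,0],[0.002,0.016,0],255],[[0,0,0],[0.002,0.016,0],255],[[0,0,0],[0.0015,0.0157,0],255],[[0,0,0],[0,0,0],255],[[0,0,0],[0,0,0],255],[[0,0,0],[0,0,0],255]])

```text
time_s: 11.65
eef_pos: [0.5647, 0.0109, 0.1462]
orientation: [3.141, 0.0, -0.111]
wrist_force: [0.6, 0.5, -1.6]
finger_gap: 0.178
```

Slot B: I'll lower to just inside the mouth, then further.

Call:
step_arm(series=[[[0,0,0],[0,0,-0.005],255],[[0,0,0],[0,0,-0.004],255],[[0,0,0],[0,0,-0.002],255],[[0,0,0],[0,0,-0.002],255],[[0,0,0],[0,0,-0.002],255],[[0,0,0],[0,0,0],255],[[0,0,0],[0,0,0],255]])

```text
time_s: 12.35
eef_pos: [0.5647, 0.0109, 0.1313]
orientation: [3.141, 0.0, -0.111]
wrist_force: [-0.3, -0.7, -0.8]
finger_gap: 0.182
```

Call:
step_arm(series=[[[0,0,0],[0,0,-0.0015],255],[[0,0,0],[0,0,-0.0015],255],[[0,0,0],[0,0,-0.0015],255],[[0,0,0],[0,0,-0.0015],255],[[0,0,0],[0,0,0],255],[[0,0,0],[0,0,0],255]])

```text
time_s: 12.95
eef_pos: [0.5651, 0.0104, 0.1256]
orientation: [3.141, -0.001, -0.111]
wrist_force: [0.6, -4.5, 1.4]
finger_gap: 0.179
```

Call:
step_arm(series=[[[0,0,0],[0,0,-0.002],255],[[0,0,0],[0,0,-0.002],255],[[0,0,0],[0,0,-0.002],255],[[0,0,0],[0,0,-0.002],255],[[0,0,0],[0,0,-0.002],255],[[0,0,0],[0,0,0],255],[[0,0,0],[0,0,0],255]])

```text
time_s: 13.65
eef_pos: [0.5647, 0.0107, 0.1149]
orientation: [3.141, -0.0, -0.111]
wrist_force: [0.3, -5.7, 2.3]
finger_gap: 0.179
```

Call:
step_arm(series=[[[0,0,0],[0,0,-0.002],255],[[0,0,0],[0,0,-0.002],255],[[0,0,0],[0,0,-0.002],255],[[0,0,0],[0,0,-0.002],255],[[0,0,0],[0,0,-0.002],255],[[0,0,0],[0,0,0],255],[[0,0,0],[0,0,0],255]])

```text
time_s: 14.35
eef_pos: [0.5643, 0.0108, 0.1044]
orientation: [3.141, 0.001, -0.111]
wrist_force: [0.4, -5.2, 1.0]
finger_gap: 0.178
```

Call:
step_arm(series=[[[0,0,0],[0,0,-0.001],255],[[0,0,0],[0,0,-0.001],255],[[0,0,0],[0,0,-0.001],255],[[0,0,0],[0,0,0],255],[[0,0,0],[0,0,0],255]])

```text
time_s: 14.85
eef_pos: [0.5643, 0.0108, 0.1016]
orientation: [3.141, 0.001, -0.111]
wrist_force: [0.3, -5.4, 1.8]
finger_gap: 0.179
```

Call:
step_arm(series=[[[0,0,0],[0,0,-0.001],255],[[0,0,0],[0,0,-0.001],255],[[0,0,0],[0,0,0],255],[[0,0,0],[0,0,0],255]])

```text
time_s: 15.25
eef_pos: [0.5643, 0.0108, 0.0996]
orientation: [3.141, 0.001, -0.111]
wrist_force: [0.9, -6.1, 0.6]
finger_gap: 0.173
```

Call:
step_arm(series=[[[0,0,0],[0,0,-0.001],255],[[0,0,0],[0,0,-0.001],255],[[0,0,0],[0,0,0],255],[[0,0,0],[0,0,0],255]])

```text
time_s: 15.65
eef_pos: [0.5643, 0.0108, 0.0976]
orientation: [3.141, 0.001, -0.111]
wrist_force: [0.3, -4.6, 0.8]
finger_gap: 0.173
```

Call:
step_arm(series=[[[0,0,0],[0,0,-0.001],255],[[0,0,0],[0,0,-0.001],255],[[0,0,0],[0,0,0],255],[[0,0,0],[0,0,0],255]])

```text
time_s: 16.05
eef_pos: [0.5643, 0.0108, 0.0956]
orientation: [3.141, 0.001, -0.111]
wrist_force: [0.5, -5.6, 0.8]
finger_gap: 0.178
```

Call:
step_arm(series=[[[0,0,0],[0,0,-0.001],255],[[0,0,0],[0,0,-0.001],255],[[0,0,0],[0,0,0],255],[[0,0,0],[0,0,0],255]])

```text
time_s: 16.45
eef_pos: [0.5643, 0.0108, 0.0936]
orientation: [3.141, 0.001, -0.111]
wrist_force: [-0.2, -5.8, 1.3]
finger_gap: 0.177
```

Call:
step_arm(series=[[[0,0,0],[0,0,-0.001],255],[[0,0,0],[0,0,-0.001],255],[[0,0,0],[0,0,0],255],[[0,0,0],[0,0,0],255]])

```text
time_s: 16.85
eef_pos: [0.5643, 0.0108, 0.0916]
orientation: [3.141, 0.001, -0.111]
wrist_force: [-0.5, -6.3, 0.0]
finger_gap: 0.184
```

Call:
step_arm(series=[[[0,0,0],[0,0,-0.001],255],[[0,0,0],[0,0,0],255],[[0,0,0],[0,0,0],255]])

```text
time_s: 17.15
eef_pos: [0.5643, 0.0108, 0.0906]
orientation: [3.141, 0.001, -0.111]
wrist_force: [-0.6, -5.8, 0.8]
finger_gap: 0.18
```

Call:
step_arm(series=[[[0,0,0],[0,0,-0.001],255],[[0,0,0],[0,0,-0.001],255],[[0,0,0],[0,0,0],255],[[0,0,0],[0,0,0],255]])

```text
time_s: 17.55
eef_pos: [0.5643, 0.0108, 0.0886]
orientation: [3.141, 0.001, -0.111]
wrist_force: [0.7, -4.6, 1.3]
finger_gap: 0.178
```

Call:
step_arm(series=[[[0,0,0],[0,0,-0.001],255],[[0,0,0],[0,0,-0.001],255],[[0,0,0],[0,0,0],255],[[0,0,0],[0,0,0],255]])

```text
time_s: 17.95
eef_pos: [0.5643, 0.0108, 0.0866]
orientation: [3.141, 0.001, -0.111]
wrist_force: [-0.1, -5.0, 1.4]
finger_gap: 0.18
```

Call:
step_arm(series=[[[0,0,0],[0,0,-0.001],255],[[0,0,0],[0,0,0],255],[[0,0,0],[0,0,0],255]])

```text
time_s: 18.25
eef_pos: [0.5644, 0.0108, 0.0859]
orientation: [3.141, 0.001, -0.111]
wrist_force: [-0.3, -4.9, 3.5]
finger_gap: 0.175
```

Call:
step_arm(series=[[[0,0,0],[0,0,-0.0005],255],[[0,0,0],[0,0,0],255],[[0,0,0],[0,0,0],255]])

```text
time_s: 18.55
eef_pos: [0.5644, 0.0108, 0.0859]
orientation: [3.141, 0.001, -0.111]
wrist_force: [-2.2, -5.3, 7.0]
finger_gap: 0.178
```

Free past every jam depth, then a hard stop at TCP z = 0.0859, which puts the shoulder at 0.066, so it is home in slot B. Next I'll release and lift away.

Call:
step_arm(series=[[[0,0,0],[0,0,0],200],[[0,0,0],[0,0,0],170],[[0,0,0],[0,0,0],140],[[0,0,0],[0,0,0],110],[[0,0,0],[0,0,0],100],[[0,0,0],[0,0,0],100]])

```text
time_s: 19.15
eef_pos: [0.5646, 0.0112, 0.0856]
orientation: [-3.141, 0.0, -0.111]
wrist_force: [-0.3, -0.5, 0.8]
finger_gap: 0.609
```

Call:
step_arm(series=[[[0,0,0],[0,0,0.01],100],[[0,0,0],[0,0,0.02],100],[[0,0,0],[0,0,0.03],100],[[0,0,0],[0,0,0.04],100],[[0,0,0],[0,0,0.04],100],[[0,0,0],[0,0,0.02],100],[[0,0,0],[0,0,0],100],[[0,0,0],[0,0,0],100]])

```text
time_s: 19.95
eef_pos: [0.5646, 0.011, 0.246]
orientation: [-3.141, -0.001, -0.111]
wrist_force: [-0.0, 0.0, -1.0]
finger_gap: 0.607
```

Run:
```python
from h import *
s=telemetry.observe();print(s["time_s"],s["eef_pos"],s["wrist_force"],s["finger_gap"])
p=imaging.camera_params("wrist");im=imaging.grab_frame("wrist");K,R,t=map(np.array,(p["K"],p["R"],p["t"]))
ex=np.array([.994,-.111,0]);ey=np.array([.111,.994,0]);c=np.array([.5644,.0108,0])
def pr(X):
    q=K@(R@X+t);return q[:2]/q[2]
big=cv2.resize(im[130:330,170:370],None,fx=3,fy=3,interpolation=cv2.INTER_CUBIC);big=(255*(big/255.)**.5).astype(np.uint8)
for z,col in((.066,(0,255,0)),(.112,(0,0,255))):
    pts=np.array([(pr(c+a*.017*ex+b*.008*ey+[0,0,z])-[170,130])*3 for a,b in((1,1),(1,-1),(-1,-1),(-1,1))]).astype(int)
    cv2.polylines(big,[pts],True,col,1)
cv2.imwrite("pics/end.png",big)
```

```text
19.95 [0.5645916  0.01097712 0.24601136] [-0.01662132  0.03524877 -1.0113541 ] 0.6073228187432428
```

View pics/end.png

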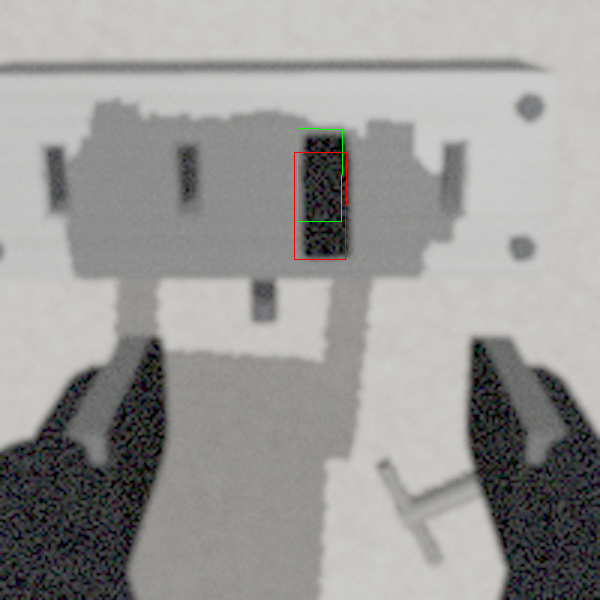

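The gauge stands upright in slot B, its handle at crop (323,195) and matching the outlines predicted for a flush seat to within about 2 mm. The gripper is clear, so I'll hand it in.

```bash
python3 -c "
from cell import bot;print(bot.sign_off())"
```

```text
the job is handed in; nothing more can be done
None
```

The gauge is standing fully home in the second slot from the jig's right-hand (world -y) end, released, and the job is handed in. `sign_off` gives no verdict, so I don't know the official result.

- **First slot, right-hand end:** the blade jammed about 6 mm short of home. I stopped at about 8 N of vertical force and drew it back out.
- **Second slot:** the blade slid past every jam depth with almost no vertical force. It then came to a hard stop at TCP z = 0.0859 m, which puts the shoulder level with the jig's top. The vertical force at the stop was about 7 N, and I let go there.
- **Last checks:** at 20 s of the 54 s allowed, the wrist force was near zero, with the gripper open and 160 mm up. The final picture shows the gauge upright and within about 2 mm of the outline predicted for a flush seat.
- **A small disagreement:** the near lower edge of the handle sat about 2–3 pixels off the prediction in both close views. I took this as calibration error.
- **Not checked:** I did not re-measure the bystanders. I saw no contact with any of them, and the arm's path stayed clear.

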